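Blow off the label end of a fused-glass sample

TASK

Get the label of the cobalt-blue glass sample dusted off at the compressed-air station: first set the yellow valve lever half open, at 45 degrees between closed (across the pipe) and fully open (in line with it). Then draw the blue sample out of the drying rack, tell its frosted label end and its label face by the nicked corner, and bring it, without knocking it on the pipework, under the orange nozzle. Finish still holding it there in the gripper, touching nothing else: label face up and about level, the label straight below the nozzle and about 5 cm from it, the valve still half open, and the other samples, the jar and the hammer left where they were.

Things in the scene. Friction and masses are not known exactly. Their poses are not given: they have to be found in the camera images.
- tile_blue: The sample: opaque cobalt-blue fused-glass plate, 100 (x) by 6 (y) by 40 mm (z), about 60 g, standing on its long edge in a rack slot. Origin: middle of its underside, centre of mass 20 mm above. Own axes: +x along the length to the frosted end, +y out of the label face, +z to the upper long edge. Its last 30 mm at +x are frosted pale, both faces. It may face any way round.
- tile_blue_label (a point): Centre of the blue plate's white paper label, 18 by 22 mm, stuck on the +y face of the frosted end only: at (32, 3, 19) mm in the plate's own axes, which it shares.
- tile_blue_nick (a point): Centre of the square nick, 8 by 8 mm, cut out of the top corner of the frosted end: at (46, 0, 36) mm in the plate's own axes. Facing the label side of the standing plate, you see the nick at the top left; facing the bare side, at the top right.
- tile_green: Bystander: green plate, same size, axes and nick, in another slot of the rack.
- tile_amber: Bystander: amber plate, same size, axes and nick, in another slot of the rack.
- rack: Fixed wooden rack, a block 130 (x) by 180 (y) by 24 mm high, at any yaw, the same from both ends; origin: centre of its underside. Three slots along its x at y = -60, 0 and 60 mm, 102 long, 8 wide, 14 mm deep, floors 10 mm above the table. So the plates stick out 26 mm, top edges 50 mm above the table. Which colour is in which slot varies.
- valve (a joint): Opening angle of the ball valve's lever, rad: 0 closed (lever across the pipe, pointing to the station's -x), 1.571 fully open (pointing to the station's -y), 0.785 half; grows anticlockwise from above. Starts at 0 to 0.25. Stays where left; takes 0.3 N m, 4 N at the grip. Dots on the plate under the lever, 30 mm from the stem: red closed, black half, green open.
- valve_stem (a point): Point on the lever's vertical turning axis at the lever's mid-thickness, 120 mm above the table; axes of the station.
- valve_grip (a point): Middle of the lever's yellow sleeve, 75 mm from the stem axis, 120 mm above the table; its -x axis points outward from the stem. The sleeve is 16 mm wide, 10 mm thick and runs 44 to 100 mm from the axis; nothing but the 8 mm base plate and the table lies below it near the closed and half positions.
- air_station: Fixed compressed-air station, origin on the table under its 8 mm base plate (x -50 to 50, y -210 to 170 mm). A 14 mm pipe runs along y, 85 mm up, from a filter-regulator (y = -170 mm, 46 mm square, 139 mm high, gauge out to x = -42 mm) past clamps (y = -90 and 90 mm, 98 mm high) and the valve (y = -30 mm) to a riser (y = 150 mm, 341 mm high) with an arm 330 mm up to the nozzle.
- nozzle_tip (a point): Mouth of the orange nozzle, pointing straight down: at (-90, 150, 290) mm in the station's axes, which it shares (z up). The nozzle is 18 mm wide, 36 mm long, under a 22 mm brass elbow; the 14 mm arm runs from there to the station's +x.
- jar: Bystander: glass jar 52 mm across, 70 mm high, standing; origin under its centre.
- hammer: Bystander: small hammer 220 mm long, lying along its x.

How it is judged:
On the way, in this order (a step that is already met when the one before it is completed fails the run):
1. the valve lever is set half open (value of joint valve between 0.665 and 0.905 rad), for 0.3 s.
2. the blue sample is drawn clear of the rack in the fingers, the valve still half open (all of step 1 and height (world z) of tile_blue above 0.05 m and contact force between tile_blue and the fingers above 1 N and contact force between tile_blue and rack below 0.1 N), for 0.2 s.
At the end, for the whole second after the job is handed in: Blue sample held still in the fingers, clear of station and rack, label face up within 0.45 rad of level, label centre within 20 mm of the nozzle's axis and 20 to 80 mm below its mouth; valve at 0.785 rad within 0.12; other samples, jar and hammer within 20 mm of their start (all of step 1 and angle between tile_blue's own y axis and vertical below 0.45 rad and horizontal distance between tile_blue_label and nozzle_tip below 0.02 m and z of tile_blue_label in the frame of nozzle_tip between -0.08 and -0.02 m and height (world z) of tile_blue above 0.15 m and contact force between tile_blue and the fingers above 1 N and contact force between tile_blue and air_station below 0.1 N and contact force between tile_blue and rack below 0.1 N and linear speed of tile_blue below 0.03 m/s and distance of each of tile_green, tile_amber, jar, hammer from where it was at the start of the episode below 0.02 m); the arm keeps its last pose, push and grip.
It fails at once if another sample, the jar or the hammer is moved out of its place (20 mm) (distance of any of tile_green, tile_amber, jar, hammer from where it was at the start of the episode above 0.02 m).
It fails at once if the blue sample is knocked against the air station (contact force between tile_blue and air_station above 3 N).
It also fails if it takes over 56 s, if anything falls off the work surface, if the arm or the gripper's body presses on something with over 40 N, if the wrist force passes 120 N, or if a joint passes its speed limit or range.

ROBOT

A 6-joint arm with a two-finger parallel gripper is mounted at the origin on the work surface. World frame = base frame: x ahead of the robot, y to its left, z up, the work surface at z = 0. Lengths are in m, angles in rad, forces in N, time in s.
With the tool pointing down it reaches from about 0.25 to 0.775 m from the base axis. Payload 4 kg.
Tool frame: the origin (TCP) lies between the finger pads; the fingertips stand 14 mm ahead of it and the grasp point (between the pads) lies 5 mm behind it (tip_reach is the distance from the TCP to the fingertips, in m); z points along the fingers, y is the line along which they close (so a half turn about z gives the same grasp; the last joint's range is limited). The gripper opens to 94 mm and grips with 3 to 60 N. Pads are 16 mm wide; open, the fingers measure 119 mm over their backs; the gripper's body (75 mm by 177 mm) begins 78 mm behind the grasp point.
Start: joints at [1.211, 0.087, 1.371, -0, 1.684, -0.103], TCP at [0.14, 0.532, 0.22] pointing down, gripper open.
Joint ranges: [-3.1, 3.1], [-0.76, 2.03], [0.27, 2.55], [-1.08, 4.22], [0.17, 2.65], [-2.57, 2.57]. Speed limits (rad/s): [2.79, 2.79, 3.14, 3.14, 3.14, 3.14].

INTERFACE

Orientations are given as [roll, pitch, yaw] about the fixed x, y, z axes, in that order (R = Rz(yaw) Ry(pitch) Rx(roll)).
In Python, from bench import * gives the robot as it stands. The module is installed in compiled form; this text tells all that it offers.
- The arm moves only by the tool servo_tool, never from a script. Its argument "targets" is a list of rows, each a list of 4 numbers: the shift along the tool's x, y, z in cm, then the turn about the tool's z in degrees. A call has 1 to 8 rows; each row is the pose to reach, as a shift and turn from the pose commanded when the call began, along the tool's axes at that moment; what a row does not reach only later rows make up. A row lasts 1/8 s, in which the tool goes at most 62.5 mm and 10.7 degrees, less where a joint would pass 70% of its speed; a pose out of reach is approached as far as the arm can. A call with a gripper value outside its range is refused whole. "claw" is the closure in counts, from 0 (fully open) to 255 (shut), set as the call begins (left out, the last holds). The fingers move at their own pace and stop on an object; the grip force is fixed at half the most. Time passes only in rows, so rows that repeat a pose let the fingers close. It gives the time, the measured TCP pose, the force, the opening and the grip force at its end, in the units of the state.
- get_obs(): the state, without advancing time (a new reading comes with each control period).
- snapshot(name): name is "scene" or "top"; returns the picture (480x640x3 uint8, blue, green, red); there is no depth.
- camera_model(name): a dict with "camera_matrix" (3x3 intrinsics, pixels), "camera_from_world" (4x4, takes a point from world to camera coordinates). Camera axes: x right, y up, looking along -z (the intrinsics and any distortion apply to the point x, -y, -z); pixel columns grow to the right and rows downward; lengths in m; the calibration is good to about 2 mm. A picture is of the moment at which its call begins. camera_model takes no time and is no camera call.
- close_job(): hands the job in; it is judged then, once.
The state is a dict: "time": time; "joint_positions": joint angles; "qvel": joint speeds; "joint_torque": joint torques, N m; "tool_pos": TCP position; "ee_rot": TCP orientation; "wrist_force": force on the tool from outside, world axes, zero at the start; "wrist_torque": the same for the moment, N m; "width": finger opening in m; "finger_force": force on a finger pad.
Only numpy, scipy, OpenCV 4.12 (cv2) and the standard library are available. Lean on these libraries where they do the work, as an engineer would, in place of code of your own. Each camera call takes 0.05 s, during which the arm holds its last target. There are 200 camera calls.

## Working session

There is one attempt and no reset: what is moved stays moved. The work goes in short steps, Python scripts to look and compute and a tool call to move; the robot and the scene stay as the last step left them, time stands still between calls to the robot, and variables do not carry over. Pictures are saved under pics/ and viewed, at most 10 in all, crops included, and the job is handed in when it is done.

Besides the shell and the picture viewer there is one more tool, called after ">>>" as name(argument=value, ...), one argument or row to a line, values as JSON. servo_tool: Moves the arm, as the interface text tells. Its arguments: {"type":"object","properties":{"targets":{"type":"array"},"claw":{"type":"number"}},"required":["targets"]}

```bash
mkdir -p pics; python3 - <<'E'
from bench import *
import cv2, numpy as np
o=get_obs()
print({k:np.round(v,3) for k,v in o.items()})
for n in ["scene","top"]:
    cv2.imwrite(f"pics/{n}0.png",snapshot(n)); m=camera_model(n); print(n,{k:np.round(v,4).tolist() if not isinstance(v,str) else v for k,v in m.items()})
E
```

```text
{'time': np.float64(0.0), 'joint_positions': array([ 1.211,  0.088,  1.372,  0.   ,  1.684, -0.103]), 'qvel': array([-0.001, -0.   , -0.002, -0.001, -0.   ,  0.001]), 'joint_torque': array([ 1.0000e-03, -3.4019e+01, -3.0242e+01,  7.2000e-02,  3.3000e-02,
       -0.0000e+00]), 'tool_pos': array([0.14 , 0.531, 0.218]), 'ee_rot': array([-3.139, -0.   ,  2.885]), 'wrist_force': array([-0.322,  0.745,  0.379]), 'wrist_torque': array([ 0.023, -0.034, -0.018]), 'finger_force': np.float64(0.0), 'width': np.float64(0.094)}
scene {'camera_matrix': [[544.2101, 0.0, 310.4976], [0.0, 544.2101, 238.8281], [0.0, 0.0, 1.0]], 'camera_from_world': [[0.3909, 0.9204, 0.008, -0.2811], [-0.56, 0.2309, 0.7957, 0.146], [0.7305, -0.3155, 0.6056, -1.6347], [0.0, 0.0, 0.0, 1.0]]}
top {'camera_matrix': [[447.4363, 0.0, 323.398], [0.0, 447.4363, 248.2054], [0.0, 0.0, 1.0]], 'camera_from_world': [[-0.0026, -0.9998, -0.0216, 0.0554], [0.9879, -0.006, 0.1549, -0.5956], [-0.155, -0.0209, 0.9877, -1.0256], [0.0, 0.0, 0.0, 1.0]]}
```

View pics/scene0.png

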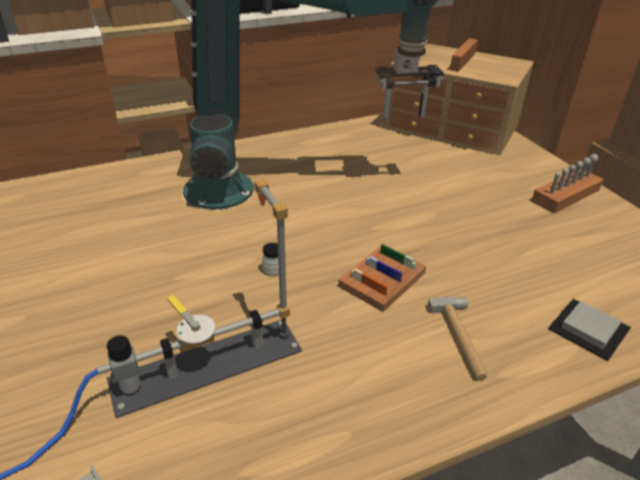

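View pics/top0.png

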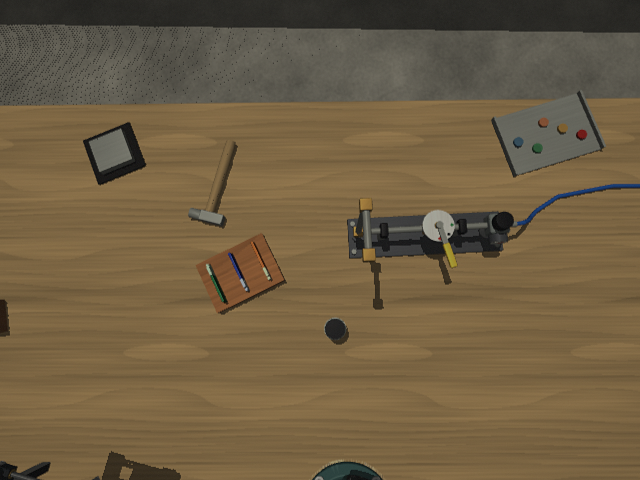

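The top view shows the station with its pipe along world y, the riser and nozzle near (366,230), the valve stem near (440,225) and the lever pointing to (452,262). The rack is near (240,273). The blue plate runs (231,254) to (247,291), with the pale end near the bottom. The scene view shows the blue plate at (385,268) with its pale end at the left. I'll zoom in on both and measure.

```bash
cat > h.py <<'E'
from bench import *
import cv2, numpy as np
def cam(n):
    m=camera_model(n); K=np.array(m["camera_matrix"]); T=np.array(m["camera_from_world"]); return K,T
def ray(n,uv):
    K,T=cam(n); d=np.linalg.inv(K)@[uv[0],uv[1],1]; d=np.array([d[0],-d[1],-d[2]])
    R=T[:3,:3]; return -R.T@T[:3,3], R.T@d
def onz(n,uv,z):
    c,d=ray(n,uv); return c+d*(z-c[2])/d[2]
def tri(u1,u2):
    c1,d1=ray("scene",u1); c2,d2=ray("top",u2)
    s=np.linalg.lstsq(np.c_[d1,-d2],c2-c1,rcond=None)[0]
    a,b=c1+s[0]*d1,c2+s[1]*d2; return (a+b)/2, np.linalg.norm(a-b)
def proj(n,p):
    K,T=cam(n); q=T[:3,:3]@p+T[:3,3]; q=K@[q[0],-q[1],-q[2]]; return q[:2]/q[2]
def mask(im,lo,hi,box=None):
    m=cv2.inRange(cv2.cvtColor(im,cv2.COLOR_BGR2HSV),np.array(lo),np.array(hi))
    if box:
        z=np.zeros_like(m); x0,y0,x1,y1=box; z[y0:y1,x0:x1]=m[y0:y1,x0:x1]; m=z
    return m
E
python3 - <<'E'
from h import *
s=cv2.imread("pics/scene0.png"); t=cv2.imread("pics/top0.png")
a=cv2.resize(s[235:310,335:435],None,fx=4,fy=4,interpolation=cv2.INTER_CUBIC)
b=cv2.resize(t[225:325,190:290],None,fx=4,fy=4,interpolation=cv2.INTER_CUBIC)
c=cv2.resize(t[190:290,340:540],None,fx=4,fy=4,interpolation=cv2.INTER_CUBIC)[:,:800]
top=np.zeros((400,800,3),np.uint8); top[:300,:400]=a; top[:,400:]=b
cv2.imwrite("pics/c1.png",top); cv2.imwrite("pics/c2.png",c)
for nm,lo,hi,box in [("lever",(22,120,120),(34,255,255),(420,230,480,280)),("blue",(110,120,40),(130,255,255),(200,230,290,310)),
  ("rack",(4,90,60),(14,255,255),(180,220,300,330)),("base",(0,0,30),(180,70,75),(340,190,520,270)),("orange",(10,150,120),(21,255,255),(350,190,385,270))]:
    m=mask(t,lo,hi,box); cs,_=cv2.findContours(m,0,2)
    for k in sorted(cs,key=cv2.contourArea)[-2:]:
        if len(k)>3: print(nm,cv2.contourArea(k),np.round(cv2.boxPoints(cv2.minAreaRect(k)),1).tolist())
E
```

```text
lever 131.0 [[442.6000061035156, 244.3000030517578], [448.70001220703125, 242.0], [457.5, 265.3999938964844], [451.3999938964844, 267.70001220703125]]
blue 43.0 [[227.60000610351562, 253.1999969482422], [229.8000030517578, 252.1999969482422], [241.5, 277.29998779296875], [239.3000030517578, 278.29998779296875]]
rack 3810.5 [[193.89999389648438, 265.20001220703125], [261.5, 232.5], [284.6000061035156, 280.29998779296875], [217.0, 313.0]]
base 550.5 [[369.29998779296875, 217.5], [423.8999938964844, 214.10000610351562], [425.6000061035156, 240.60000610351562], [371.0, 244.0]]
base 883.0 [[444.29998779296875, 230.0], [456.1000061035156, 197.0], [514.9000244140625, 218.10000610351562], [503.0, 251.10000610351562]]
orange 106.0 [[360.0, 198.0], [371.0, 198.0], [371.0, 209.0], [360.0, 209.0]]
orange 109.0 [[363.0, 249.0], [374.0, 249.0], [374.0, 260.0], [363.0, 260.0]]
```

View pics/c1.png

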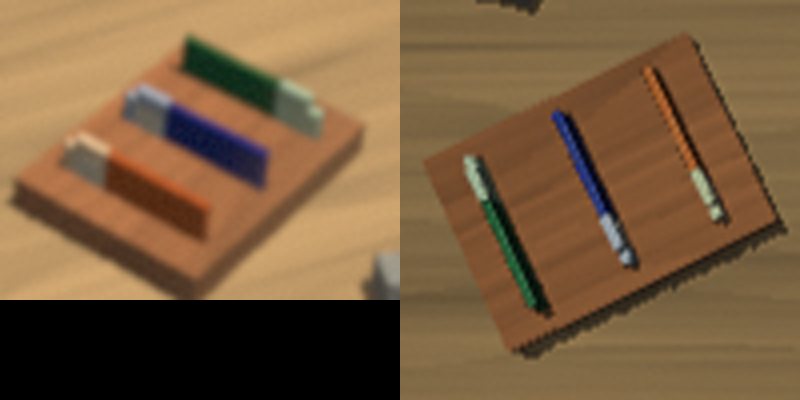

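View pics/c2.png

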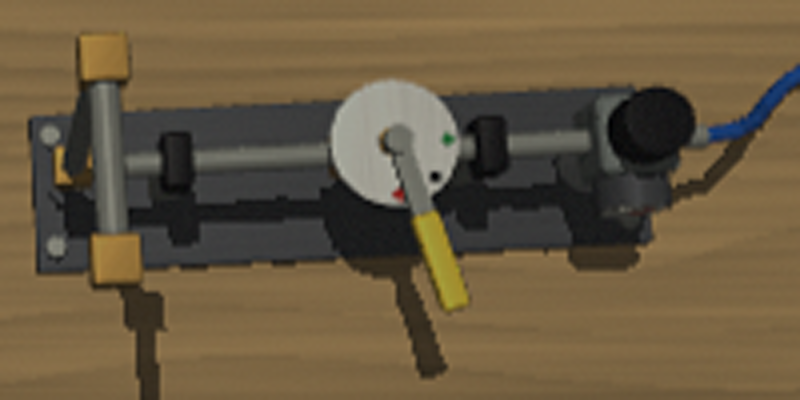

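In the scene crop the blue plate's frosted end is at the left with the nick at its top left, so its label face points toward the scene camera. The top crop confirms the frosted end at (630,262) and the blue end at (557,113). The station crop shows the stem at (397,138), the sleeve end at (457,305), the nozzle elbow at (117,258) and the riser elbow at (103,57).

```bash
python3 - <<'E'
from h import *
r=lambda v:np.round(v,4).tolist()
print("scene cam",r(ray("scene",(0,0))[0]))
f1=lambda x,y:(190+(x-400)/4-.4,225+y/4-.4)
f2=lambda x,y:(340+x/4-.4,190+y/4-.4)
stem=onz("top",f2(397,138),.128); noz=onz("top",f2(117,258),.341); ris=onz("top",f2(103,57),.341)
print("stem",r(stem),"noz",r(noz),"ris",r(ris),"len",np.linalg.norm(noz-ris), "stem-riser",np.linalg.norm((stem-ris)[:2]))
c=[onz("top",f2(*p),.008) for p in [(30,118),(40,270),(650,243)]]; print("base",[r(x) for x in c],np.linalg.norm(c[0]-c[1]),np.linalg.norm(c[2]-c[1]))
# station axes from base long edge and riser/stem
y=(c[1]-c[2])[:2]; print("yaw base",np.arctan2(y[1],y[0])-np.pi/2)
y=(ris-stem)[:2]; print("yaw pipe",np.arctan2(y[1],y[0])-np.pi/2)
x=(ris-noz)[:2]; print("yaw arm",np.arctan2(x[1],x[0]))
le=onz("top",f2(457,307),.12); g=onz("top",(450.1,254.9),.125); print("lever tip",r(le),np.linalg.norm((le-stem)[:2]),"sleeve mid",r(g), np.linalg.norm((g-stem)[:2]))
d=(g-stem)[:2]; print("lever dir",np.arctan2(d[1],d[0]))
b0=onz("top",f1(557,113),.05); b1=onz("top",f1(628,258),.046); print("blue",r(b0),r(b1),np.linalg.norm((b1-b0)[:2]),"yaw",np.arctan2(*(b1-b0)[[1,0]]))
for n,pts in [("rack",[(425,160),(688,33),(780,222),(513,350)])]:
    q=[onz("top",f1(*p),.024) for p in pts]; print(n,[r(v) for v in q],[round(np.linalg.norm(q[i]-q[i-1]),3) for i in range(4)])
    print("ctr",r(np.mean(q,0)), "yaw", np.arctan2(*(q[2]-q[1])[[1,0]]))
print("jar",r(onz("top",(336,328),.07)),"hammer",r(onz("top",(205,215),.02)))
# cross check tri
print("tri noz elbow",tri((280,208),(365.8,204.3)))
E
```

```text
scene cam [1.3858, -0.2907, 0.8761]
stem [0.6357, -0.2054, 0.128] noz [0.5389, -0.0318, 0.341] ris [0.628, -0.0273, 0.341] len 0.08926505315912721 stem-riser 0.1783057414488426
base [[0.6755, -0.006, 0.008], [0.5792, -0.0112, 0.008], [0.5939, -0.3865, 0.008]] 0.09634906875523493 0.3755827485426553
yaw base 0.03907139646775848
yaw pipe 0.04306705304949854
yaw arm 0.0503986702855375
lever tip [0.5421, -0.2362, 0.12] 0.09852114193411024 sleeve mid [0.5669, -0.2279, 0.125] 0.0723284000860762
lever dir -2.826362911792529
blue [0.5854, 0.2795, 0.05] [0.4988, 0.2355, 0.046] 0.0972084213594392 yaw -2.671393826484934
rack [[0.5606, 0.3661, 0.024], [0.6387, 0.2059, 0.024], [0.5216, 0.1477, 0.024], [0.4452, 0.3079, 0.024]] [np.float64(0.129), np.float64(0.178), np.float64(0.131), np.float64(0.178)]
ctr [0.5415, 0.2569, 0.024] yaw -2.680346422407181
jar [0.4078, 0.0241, 0.07] hammer [0.6859, 0.3495, 0.02]
tri noz elbow (array([ 0.62943533, -0.02615619,  0.33555016]), np.float64(0.004950157183435572))
```

>>> servo_tool(
  targets=[
    [-3.3, -4.7, -1, 9],
    [-6.6, -9.4, -2, 18],
    [-9.9, -14.1, -3, 27],
    [-13.2, -18.8, -4, 37],
    [-16.5, -23.5, -5, 46],
    [-19.8, -28.2, -5, 56],
    [-23.1, -32.9, -5, 65],
    [-26.4, -37.6, -5, 74],
  ],
  claw=0,
)

```text
time: 1.1
tool_pos: [0.2995, 0.0996, 0.2693]
ee_rot: [3.141, -0.0, 1.589]
wrist_force: [1.1, 0.0, -0.7]
width: 0.0944
finger_force: 0.0
```

>>> servo_tool(
  targets=[
    [-4.2, 1.8, 0.2, 9],
    [-8.4, 3.6, 0.5, 18],
    [-12.6, 5.4, 0.8, 27],
    [-16.8, 7.2, 1, 36],
    [-21, 9, 1.3, 45.5],
    [-25.2, 10.8, 1.6, 55],
    [-29.4, 12.6, 1.9, 64],
    [-33.1, 14.4, 1.9, 72.7],
  ],
)

```text
time: 2.1
tool_pos: [0.451, -0.2279, 0.2494]
ee_rot: [-3.14, 0.001, 0.319]
wrist_force: [0.2, 0.2, 0.1]
width: 0.094
finger_force: 0.0
```

```bash
cat >> h.py <<'E'
def to(x,y,z,yaw):
    o=get_obs(); p=o["tool_pos"]; w=o["ee_rot"][2]; d=np.array([x,y,z])-p
    c,s=np.cos(w),np.sin(w); t=(w-yaw+np.pi)%(2*np.pi)-np.pi
    print("from",np.round(p,4),round(w,3),"-> cm/deg",np.round([100*(c*d[0]+s*d[1]),100*(s*d[0]-c*d[1]),-100*d[2],np.degrees(t)],2),"j6",round(o["joint_positions"][5],2))
E
python3 - <<'E'
from h import *
to(.5645,-.228,.25,.315)
to(.5645,-.228,.12,.315)
E
```

```text
from [ 0.451  -0.2279  0.2494] 0.319 -> cm/deg [10.77  3.57 -0.06  0.2 ] j6 0.67
from [ 0.451  -0.2279  0.2494] 0.319 -> cm/deg [10.77  3.57 12.94  0.2 ] j6 0.67
```

>>> servo_tool(
  targets=[
    [3.6, 1.2, 0, 0],
    [7.2, 2.4, 1, 0],
    [10.8, 3.6, 4, 0],
    [10.8, 3.6, 8, 0],
    [10.8, 3.6, 12, 0],
    [10.8, 3.6, 13, 0],
    [10.8, 3.6, 13, 0],
  ],
  claw=100,
)

```text
time: 2.98
tool_pos: [0.5646, -0.2261, 0.1203]
ee_rot: [-3.141, 0.001, 0.324]
wrist_force: [-0.8, -0.4, -0.2]
width: 0.0571
finger_force: 0.0
```

>>> servo_tool(
  targets=[
    [0, 0, 0, 0],
    [0, 0, 0, 0],
    [0, 0, 0, 0],
    [0, 0, 0, 0],
  ],
  claw=255,
)

```text
time: 3.48
tool_pos: [0.5652, -0.2267, 0.1211]
ee_rot: [3.14, -0.001, 0.324]
wrist_force: [0.8, -4.8, 0.9]
width: 0.0205
finger_force: 2.2
```

```bash
python3 - <<'E'
from h import *
o=get_obs();p=o["tool_pos"];S=np.array([.6357,-.2054])
d=p[:2]-S; a0=np.arctan2(d[1],d[0]); r=np.hypot(*d); print("width",o["width"],"force",o["finger_force"],"r",r,"valve by tcp",a0+np.pi-.043)
a1=-np.pi+.043+.785
for f in np.linspace(.25,1,4):
    a=a0+f*(a1-a0); to(*(S+r*np.array([np.cos(a),np.sin(a)])),p[2],o["ee_rot"][2]+f*(a1-a0))
E
```

```text
width 0.02045056753209051 force 2.249903976917267 r 0.07369538943502248 valve by tcp 0.25044259424067067
from [ 0.5652 -0.2267  0.1211] 0.324 -> cm/deg [ 0.04  0.98 -0.   -7.66] j6 0.77
from [ 0.5652 -0.2267  0.1211] 0.324 -> cm/deg [  0.2    1.95  -0.   -15.31] j6 0.77
from [ 0.5652 -0.2267  0.1211] 0.324 -> cm/deg [  0.5    2.89  -0.   -22.97] j6 0.77
from [ 0.5652 -0.2267  0.1211] 0.324 -> cm/deg [  0.91   3.78  -0.   -30.63] j6 0.77
```

>>> servo_tool(
  targets=[
    [0, 0, 0, 0],
    [0, 0, 0, 0],
    [0, 0.5, 0, -4],
    [0, 1, 0, -7.7],
    [0.1, 1.5, 0, -11.5],
    [0.2, 2, 0, -15.3],
    [0.35, 2.4, 0, -19],
    [0.5, 2.9, 0, -23],
  ],
)

```text
time: 4.47
tool_pos: [0.578, -0.2533, 0.1211]
ee_rot: [3.141, 0.002, 0.726]
wrist_force: [-1.7, -3.6, 2.2]
width: 0.0162
finger_force: 30.7
```

>>> servo_tool(
  targets=[
    [0.1, 0.4, 0, -3.8],
    [0.2, 0.9, 0, -7.6],
    [0.2, 0.9, 0, -7.6],
    [0.2, 0.9, 0, -7.6],
  ],
)

```text
time: 4.97
tool_pos: [0.5848, -0.2609, 0.1211]
ee_rot: [3.139, 0.006, 0.855]
wrist_force: [-3.1, -10.0, 0.6]
width: 0.0158
finger_force: 30.4
```

```bash
python3 - <<'E'
from h import *
o=get_obs();p=o["tool_pos"];S=np.array([.6357,-.2054])
d=p[:2]-S; a0=np.arctan2(d[1],d[0]); print("width",o["width"],"force",o["finger_force"],"r",np.hypot(*d),"valve by tcp",a0+np.pi-.043,"by yaw",o["ee_rot"][2]-.043,o["wrist_force"])
t=snapshot("top"); cv2.imwrite("pics/v1.png",cv2.resize(t[190:290,380:510],None,fx=6,fy=6,interpolation=cv2.INTER_CUBIC))
E
```

```text
width 0.015767957388144474 force 30.43357699876651 r 0.07530064500698037 valve by tcp 0.7863129541719044 by yaw 0.8122909000992514 [-3.07745358 -9.97477537  0.56950902]
```

>>> servo_tool(
  targets=[
    [0, 0, 0, 0],
    [0, 0, 0, 0],
    [0, 0, 0, 0],
    [0, 0, -3, 0],
    [0, 0, -8, 0],
    [0, 0, -13, 0],
    [-3, 0, -13, 0],
    [-8, 0, -13, 0],
  ],
  claw=120,
)

```text
time: 6.02
tool_pos: [0.5347, -0.3171, 0.2514]
ee_rot: [3.14, -0.001, 0.863]
wrist_force: [0.0, -0.1, 0.5]
width: 0.0496
finger_force: 0.0
```

```bash
python3 - <<'E'
from h import *
to(.36,-.10,.25,.60); to(.36,.10,.25,.466)
E
```

```text
from [ 0.5347 -0.3171  0.2514] 0.863 -> cm/deg [  5.12 -27.39   0.14  15.05] j6 0.08
from [ 0.5347 -0.3171  0.2514] 0.863 -> cm/deg [ 20.32 -40.4    0.14  22.73] j6 0.08
```

>>> servo_tool(
  targets=[
    [1, -5.5, 0, 3],
    [2, -11, 0, 6],
    [3, -16.5, 0, 9],
    [4, -22, 0, 12],
    [5.1, -27.4, 0, 15],
    [10.1, -31.5, 0, 18],
    [15.2, -36, 0, 20],
    [20.3, -40.4, 0, 22.7],
  ],
)

```text
time: 7.02
tool_pos: [0.3601, 0.0894, 0.2508]
ee_rot: [-3.142, -0.002, 0.461]
wrist_force: [1.0, 0.8, -0.2]
width: 0.0499
finger_force: 0.0
```

```bash
python3 - <<'E'
from h import *
to(.5445,.2585,.25,.466); to(.5445,.2585,.10,.466)
t=snapshot("top"); cv2.imwrite("pics/v2.png",t)
m=mask(t,(22,120,120),(34,255,255),(420,210,490,285)); cs,_=cv2.findContours(m,0,2); k=max(cs,key=cv2.contourArea)
b=cv2.minAreaRect(k); g=onz("top",b[0],.124); S=np.array([.6357,-.2054]); d=g[:2]-S; print(b,"r",np.hypot(*d),"valve",np.arctan2(d[1],d[0])+np.pi-.043)
E
```

```text
from [0.3601 0.0894 0.2508] 0.461 -> cm/deg [24.04 -6.95  0.08 -0.29] j6 1.2
from [0.3601 0.0894 0.2508] 0.461 -> cm/deg [24.04 -6.95 15.08 -0.29] j6 1.2
((463.0000305175781, 246.5), (24.748737335205078, 6.363961219787598), 45.0) r 0.07211610730241855 valve 0.7609480462397916
```

>>> servo_tool(
  targets=[
    [6, -1.7, 0, 0],
    [12, -3.4, 2, 0],
    [18, -5.2, 7, 0],
    [24, -7, 12, 0],
    [24, -7, 15, 0],
    [24, -7, 18, 0],
    [24, -7, 20.8, -0.3],
    [24, -7, 20.8, -0.3],
  ],
  claw=150,
)

```text
time: 8.07
tool_pos: [0.5436, 0.2568, 0.0409]
ee_rot: [-3.141, 0.003, 0.468]
wrist_force: [-0.5, 0.7, 0.9]
width: 0.0386
finger_force: 0.0
```

>>> servo_tool(
  targets=[
    [0, 0, 0, 0],
    [0, 0, 0, 0],
    [0, 0, 0, 0],
    [0, 0, 0, 0],
    [0, 0, 0, 0],
  ],
  claw=255,
)

```text
time: 8.7
tool_pos: [0.5441, 0.2578, 0.0427]
ee_rot: [-3.14, -0.0, 0.468]
wrist_force: [-1.8, 2.6, -0.0]
width: 0.006
finger_force: 30.0
```

Gripped at 6 mm. I'll draw it straight up.

>>> servo_tool(
  targets=[
    [0, 0, -1, 0],
    [0, 0, -3, 0],
    [0, 0, -6, 0],
    [0, 0, -10, 0],
    [0, 0, -14, 0],
    [0, 0, -18, 0],
    [0, 0, -18, 0],
    [0, 0, -18, 0],
  ],
)

```text
time: 9.7
tool_pos: [0.5442, 0.2563, 0.2216]
ee_rot: [3.141, 0.001, 0.467]
wrist_force: [0.4, 0.1, -1.3]
width: 0.006
finger_force: 30.0
```

```bash
python3 - <<'E'
from h import *
to(.34,.07,.225,1.75); to(.40,-.12,.225,3.19)
s=snapshot("scene")
u,v=map(int,proj("scene",np.array([.5445,.2585,.22]))); print(u,v)
cv2.imwrite("pics/s2.png",cv2.resize(s[max(v-75,0):v+75,u-100:u+100],None,fx=4,fy=4,interpolation=cv2.INTER_CUBIC))
E
```

```text
from [0.5442 0.2563 0.2216] 0.467 -> cm/deg [-26.62   7.43  -0.34 -73.5 ] j6 1.45
from [0.5442 0.2563 0.2216] 0.467 -> cm/deg [ -29.82   27.1    -0.34 -156.01] j6 1.45
389 204
```

View pics/s2.png

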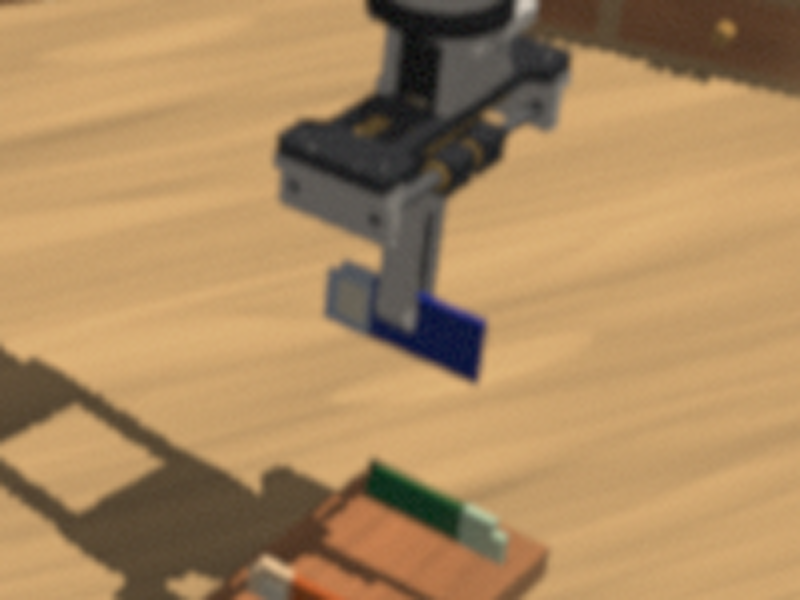

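The view shows the white label on the camera-facing side at (350,300), with the nick at its top left, which confirms the label face. I'll carry the plate to free table near (0.40, -0.12), lay it flat label up, and regrasp it by its long edges.

>>> servo_tool(
  targets=[
    [-3.3, 0.9, 0, -9],
    [-6.6, 1.8, 0, -18],
    [-10, 2.8, 0, -27],
    [-13.3, 3.7, 0, -36.5],
    [-16.6, 4.6, 0, -46],
    [-20, 5.6, 0, -55],
    [-23.3, 6.5, 0, -64],
    [-26.6, 7.4, 0, -73.5],
  ],
)

```text
time: 10.75
tool_pos: [0.3385, 0.0701, 0.2203]
ee_rot: [-3.137, 0.0, 1.756]
wrist_force: [-0.1, -0.9, -0.6]
width: 0.0057
finger_force: 30.0
```

```bash
python3 - <<'E'
from h import *
to(.40,-.12,.22,3.19)
E
```

```text
from [0.3385 0.0701 0.2203] 1.756 -> cm/deg [-1.981e+01  2.550e+00  3.000e-02 -8.216e+01] j6 -0.15
```

>>> servo_tool(
  targets=[
    [-2.5, 0.3, 0, -10],
    [-5, 0.6, 0, -20],
    [-7.5, 0.9, 0, -30.5],
    [-10, 1.3, 0, -41],
    [-12.5, 1.6, 0, -51],
    [-15, 1.9, 0, -61],
    [-17.5, 2.3, 0, -72],
    [-19.8, 2.6, 0, -82],
  ],
)

```text
time: 11.75
tool_pos: [0.4004, -0.1199, 0.2201]
ee_rot: [3.14, -0.004, -3.096]
wrist_force: [-0.3, 0.7, -0.1]
width: 0.0059
finger_force: 30.0
```

>>> servo_tool(
  targets=[
    [0, 0, 3, 0],
    [0, 0, 8, 0],
    [0, 0, 13, 0],
    [0, 0, 16, 0],
    [0, 0, 18, 0],
    [0, 0, 18, 0],
    [0, 0, 18.5, 0],
    [0, 0, 18.5, 0],
  ],
)

```text
time: 12.75
tool_pos: [0.4015, -0.1193, 0.0378]
ee_rot: [-3.141, 0.001, -3.102]
wrist_force: [0.1, 0.5, -1.1]
width: 0.0057
finger_force: 30.0
```

>>> servo_tool(
  targets=[
    [0, 0, 0.2, 0],
    [0, 0, 0.3, 0],
    [0, 0, 0.3, 0],
    [0, 0, 0.3, 0],
  ],
)

```text
time: 13.25
tool_pos: [0.4014, -0.1192, 0.0346]
ee_rot: [-3.142, 0.0, -3.102]
wrist_force: [0.6, -0.0, -1.0]
width: 0.0055
finger_force: 30.0
```

>>> servo_tool(
  targets=[
    [0, 0, 0.1, 0],
    [0, 0, 0.2, 0],
    [0, 0, 0.2, 0],
    [0, 0, 0.2, 0],
  ],
)

```text
time: 13.75
tool_pos: [0.4013, -0.1192, 0.0326]
ee_rot: [3.142, 0.0, -3.102]
wrist_force: [-0.5, 0.3, 1.3]
width: 0.0056
finger_force: 30.0
```

>>> servo_tool(
  targets=[
    [0, 0, 0, 0],
    [0, 0, 0, 0],
    [0, 0, 0, 0],
    [0, 0, 0, 0],
    [0, 0, -0.6, 0],
    [0, 0, -1.2, 0],
    [0, 0, -1.2, 0],
  ],
  claw=0,
)

```text
time: 14.62
tool_pos: [0.402, -0.1195, 0.0454]
ee_rot: [-3.141, 0.002, -3.102]
wrist_force: [0.4, 0.3, -0.1]
width: 0.0724
finger_force: 0.0
```

```bash
python3 - <<'E'
from h import *
s=snapshot("scene"); to(.4015,-.1193,.044,-3.1)
u,v=map(int,proj("scene",np.array([.40,-.12,.02]))); print(u,v)
cv2.imwrite("pics/s3.png",cv2.resize(s[v-60:v+60,u-80:u+80],None,fx=4,fy=4,interpolation=cv2.INTER_CUBIC))
E
```

```text
from [ 0.4017 -0.1194  0.045 ] -3.102 -> cm/deg [ 0.02  0.01  0.1  -0.1 ] j6 -2.04
211 276
```

View pics/s3.png

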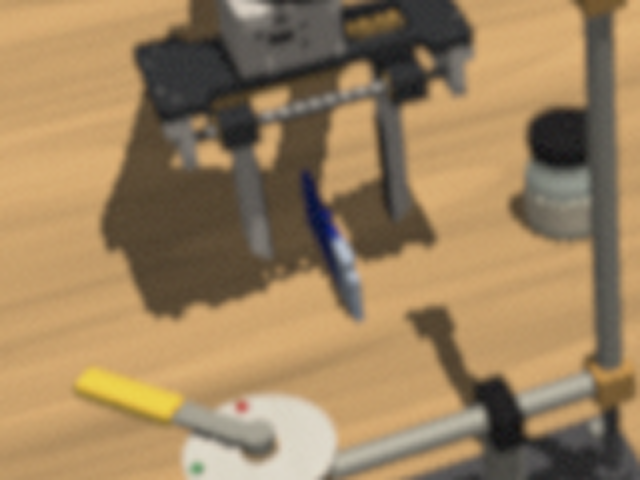

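The plate stands on edge between the open fingers, frosted end at (350,290) toward the station and label side facing the right finger. Next I'll push it over toward tool -y with that finger.

>>> servo_tool(
  targets=[
    [0, 0, 0, 0],
    [0, -1.5, 0, 0],
    [0, -3, 0, 0],
    [0, -4, 0, 0],
    [0, -4.4, 0, 0],
    [0, -4.8, 0, 0],
    [0, -5.2, 0, 0],
    [0, -5.6, 0, 0],
  ],
)

```text
time: 15.68
tool_pos: [0.4035, -0.1753, 0.0444]
ee_rot: [3.142, 0.0, -3.101]
wrist_force: [0.4, -0.8, -0.5]
width: 0.0942
finger_force: 0.0
```

>>> servo_tool(
  targets=[
    [0, -0.4, 0, 0],
    [0, -0.8, 0, 0],
    [0, -0.8, 0, 0],
    [0, 2, -5, 0],
    [0, 2, -10, 0],
    [-5, 2, -15, 0],
    [-10, 2, -15, 0],
    [-10, 2, -15, 0],
  ],
)

```text
time: 16.68
tool_pos: [0.5051, -0.1509, 0.1936]
ee_rot: [3.141, -0.001, -3.099]
wrist_force: [-1.5, 0.8, -1.1]
width: 0.094
finger_force: 0.0
```

```bash
python3 - <<'E'
from h import *
t=snapshot("top"); s=snapshot("scene")
u,v=map(int,proj("top",np.array([.40,-.13,.0])));U,V=map(int,proj("scene",np.array([.40,-.13,.0]))); print(u,v,U,V)
a=cv2.resize(t[v-50:v+50,u-50:u+50],None,fx=4,fy=4,interpolation=cv2.INTER_CUBIC);b=cv2.resize(s[V-50:V+50,U-50:U+50],None,fx=4,fy=4,interpolation=cv2.INTER_CUBIC)
cv2.imwrite("pics/l1.png",np.hstack([a,b]))
m=mask(t,(105,100,40),(132,255,255),(u-60,v-60,u+60,v+60)); cs,_=cv2.findContours(m,0,2); k=max(cs,key=cv2.contourArea)
b=cv2.boxPoints(cv2.minAreaRect(k)); print(cv2.contourArea(k),np.round(b,1).tolist()); q=np.array([onz("top",p,.006) for p in b]); print(np.round(q,4).tolist())
print([round(np.linalg.norm(q[i]-q[i-1]),4) for i in range(4)])
E
```

```text
399 330 208 284
18.5 [[409.70001220703125, 350.8999938964844], [412.70001220703125, 341.8999938964844], [416.29998779296875, 343.1000061035156], [413.29998779296875, 352.1000061035156]]
[[0.3521, -0.1523, 0.006], [0.3732, -0.1602, 0.006], [0.3704, -0.1687, 0.006], [0.3493, -0.1608, 0.006]]
[np.float64(0.0089), np.float64(0.0225), np.float64(0.009), np.float64(0.0225)]
```

View pics/l1.png

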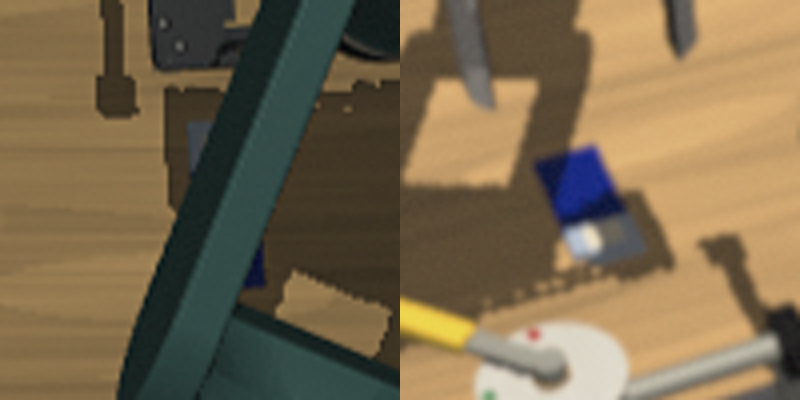

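The plate is lying flat with the label up: in the scene crop the white patch is at (592,237) and the blue end is at (567,155). I'll measure it from the scene view on the plane z = 6 mm.

```bash
python3 - <<'E'
from h import *
s=snapshot("scene")
m=mask(s,(110,150,30),(130,255,255),(208-50,284-50,208+50,284+50)); cs,_=cv2.findContours(m,0,1); k=max(cs,key=cv2.contourArea)
q=np.array([onz("scene",p[0],.006)[:2] for p in k],np.float32)*1000
(c,sz,a)=cv2.minAreaRect(q); print(c,sz,a, cv2.boxPoints((c,sz,a)).round(1).tolist())
f=lambda x,y:(208-50+(x-400)/4-.4,284-50+y/4-.4)
for n,p in dict(bl=(535,165),br=(597,147),fr=(646,250),lab=(595,237)).items(): print(n,onz("scene",f(*p),.006).round(4))
E
```

```text
(388.0609130859375, -141.69631958007812) (57.788272857666016, 34.24988555908203) 1.4815952777862549 [[358.70001220703125, -125.30000305175781], [359.6000061035156, -159.60000610351562], [417.3999938964844, -158.10000610351562], [416.5, -123.80000305175781]]
bl [ 0.3588 -0.1606  0.006 ]
br [ 0.3568 -0.1218  0.006 ]
fr [ 0.4571 -0.1186  0.006 ]
lab [ 0.435  -0.1431  0.006 ]
```

```bash
python3 - <<'E'
from h import *
to(.374,-.1406,.10,-3.105); to(.374,-.1406,.018,-3.105)
E
```

```text
from [ 0.5017 -0.151   0.1937] -3.102 -> cm/deg [12.72  1.54  9.37  0.19] j6 -2.01
from [ 0.5017 -0.151   0.1937] -3.102 -> cm/deg [12.72  1.54 17.57  0.19] j6 -2.01
```

>>> servo_tool(
  targets=[
    [4, 0.5, 0, 0],
    [8.5, 1, 1, 0],
    [12.7, 1.5, 4, 0],
    [12.7, 1.5, 8, 0],
    [12.7, 1.5, 12, 0],
    [12.7, 1.5, 15, 0],
    [12.7, 1.5, 17.2, 0],
    [12.7, 1.5, 17.2, 0],
  ],
)

```text
time: 17.82
tool_pos: [0.3724, -0.1403, 0.0208]
ee_rot: [3.139, -0.004, -3.103]
wrist_force: [0.2, 0.9, 0.3]
width: 0.0942
finger_force: 0.0
```

>>> servo_tool(
  targets=[
    [0, 0, 0.1, 0],
    [0, 0, 0.2, 0],
    [0, 0, 0.3, 0],
    [0, 0, 0.3, 0],
  ],
)

```text
time: 18.32
tool_pos: [0.3754, -0.1414, 0.0197]
ee_rot: [-3.141, 0.001, -3.102]
wrist_force: [0.6, -0.4, -0.1]
width: 0.094
finger_force: 0.0
```

```bash
python3 - <<'E'
from h import *
to(.374,-.1406,.016,-3.105)
E
```

```text
from [ 0.3754 -0.1414  0.0197] -3.102 -> cm/deg [0.13 0.08 0.37 0.19] j6 -2.11
```

>>> servo_tool(
  targets=[
    [0.1, 0.1, 0.2, 0],
    [0.1, 0.1, 0.35, 0],
    [0.1, 0.1, 0.35, 0],
    [0.1, 0.1, 0.35, 0],
  ],
)

```text
time: 18.82
tool_pos: [0.3741, -0.1403, 0.0159]
ee_rot: [3.141, 0.0, -3.102]
wrist_force: [0.7, 0.4, -0.2]
width: 0.0939
finger_force: 0.0
```

>>> servo_tool(
  targets=[
    [0, 0, 0, 0],
    [0, 0, 0, 0],
    [0, 0, 0, 0],
    [0, 0, 0, 0],
    [0, 0, 0, 0],
    [0, 0, 0, 0],
  ],
  claw=255,
)

```text
time: 19.58
tool_pos: [0.3741, -0.1403, 0.016]
ee_rot: [-3.142, 0.0, -3.102]
wrist_force: [-1.1, 0.3, 0.2]
width: 0.0395
finger_force: 29.8
```

>>> servo_tool(
  targets=[
    [0, 0, -0.5, 0],
    [0, 0, -1.5, 0],
    [0, 0, -4, 0],
    [0, 0, -8, 0],
    [0, 0, -13, 0],
    [0, 0, -18, 0],
    [0, 0, -22, 0],
    [0, 0, -23, 0],
  ],
)

```text
time: 20.58
tool_pos: [0.3752, -0.1409, 0.2496]
ee_rot: [-3.138, 0.006, -3.102]
wrist_force: [0.8, 0.1, -1.5]
width: 0.0393
finger_force: 29.8
```

```bash
python3 - <<'E'
from h import *
to(.39,-.034,.245,-3.10); to(.472,-.034,.245,-3.10); print(get_obs()["width"])
s=snapshot("scene"); p=np.array([.42,-.14,.23]); u,v=map(int,proj("scene",p))
cv2.imwrite("pics/s4.png",cv2.resize(s[v-60:v+60,u-80:u+80],None,fx=4,fy=4,interpolation=cv2.INTER_CUBIC)); print(u,v)
E
```

```text
from [ 0.3752 -0.1409  0.2496] -3.102 -> cm/deg [-1.9  10.62  0.46 -0.09] j6 -2.11
from [ 0.3752 -0.1409  0.2496] -3.102 -> cm/deg [-10.1   10.3    0.46  -0.09] j6 -2.11
0.039285880071038864
194 209
```

View pics/s4.png

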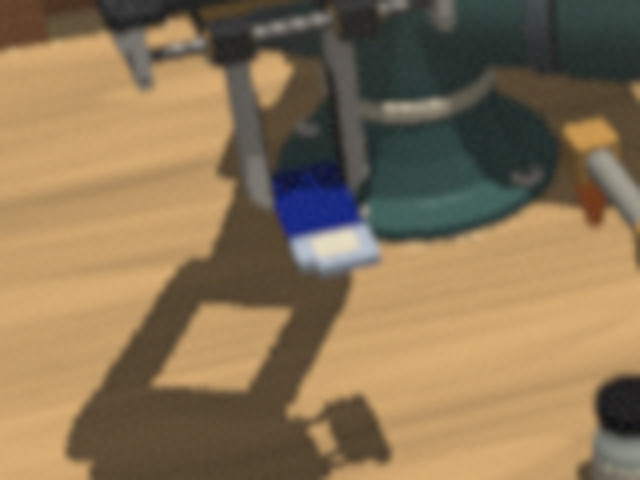

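The plate is held about level by the fingers with the white label up at (335,243); the orange nozzle tip is at (594,222). I'll check both points, then move in along the station's x.

>>> servo_tool(
  targets=[
    [0, 3, 0.2, 0],
    [-0.5, 6, 0.4, 0],
    [-1, 9, 0.5, 0],
    [-1.9, 10.6, 0.5, 0],
    [-1.9, 10.6, 0.5, 0],
  ],
)

```text
time: 21.25
tool_pos: [0.3881, -0.0328, 0.2388]
ee_rot: [3.141, -0.004, -3.099]
wrist_force: [-0.1, -0.2, -0.5]
width: 0.0394
finger_force: 29.8
```

```bash
python3 - <<'E'
from h import *
f=lambda x,y:(194-80+x/4-.4,209-60+y/4-.4)
print("label",onz("scene",f(335,243),.2396)-[.3752,-.1409,.2496],"nozzle",onz("scene",f(594,224),.29))
to(.472,-.034,.245,-3.10)
E
```

```text
label [ 0.06050087  0.00434931 -0.01      ] nozzle [ 0.54236668 -0.02923805  0.29      ]
from [ 0.3881 -0.0328  0.2388] -3.099 -> cm/deg [-8.38 -0.48 -0.62  0.05] j6 -1.84
```

>>> servo_tool(
  targets=[
    [-1.5, 0, -0.2, 0],
    [-3, -0.1, -0.4, 0],
    [-4.5, -0.2, -0.5, 0],
    [-6, -0.3, -0.5, 0],
    [-7.3, -0.4, -0.5, 0],
    [-8.5, -0.4, -0.5, 0],
    [-8.6, -0.4, -0.5, 0],
    [-8.6, -0.4, -0.5, 0],
  ],
)

```text
time: 22.25
tool_pos: [0.4748, -0.0341, 0.2459]
ee_rot: [3.141, -0.0, -3.102]
wrist_force: [0.1, -0.5, -0.8]
width: 0.0393
finger_force: 29.8
```

```bash
python3 - <<'E'
from h import *
s=snapshot("scene"); t=snapshot("top"); o=get_obs(); print(o["tool_pos"],o["width"],o["wrist_force"],o["qvel"].round(3))
p=np.array([.54,-.03,.26]); u,v=map(int,proj("scene",p)); print(u,v)
S=cv2.resize(s[v-50:v+50,u-60:u+60],None,fx=4,fy=4,interpolation=cv2.INTER_CUBIC)
T=cv2.resize(t[190:290,330:410],None,fx=4,fy=4,interpolation=cv2.INTER_CUBIC)
cv2.imwrite("pics/f1.png",np.hstack([S,T]))
m=mask(t,(22,120,120),(34,255,255),(420,210,490,285)); cs,_=cv2.findContours(m,0,2)
if cs: print("lever",cv2.minAreaRect(max(cs,key=cv2.contourArea)))
E
```

```text
[ 0.47468005 -0.03417174  0.24612403] 0.03921991521304569 [ 0.2598894  -1.38484022 -0.3061256 ] [-0.    -0.001  0.001  0.     0.001  0.002]
262 216
lever ((463.0000305175781, 246.5), (24.748737335205078, 6.363960266113281), 45.0)
```

View pics/f1.png

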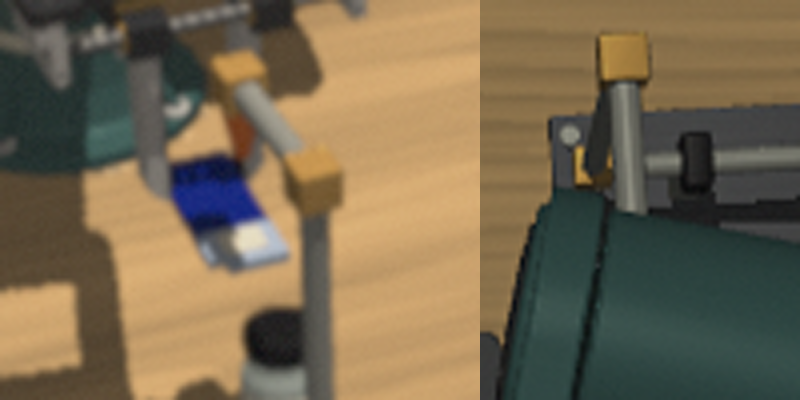

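The label (247,238) sits beneath the nozzle, whose tip is at about (240,160). The plate is clear of the pipework, and the lever is unchanged. I'll do a last numeric check and hand in if it holds.

```bash
python3 - <<'E'
from h import *
f=lambda x,y:(262-60+x/4-.4,216-50+y/4-.4)
l=onz("scene",f(247,238),.236); n1=onz("scene",f(240,161),.29); d=l-np.array([.540,-.030,.29])
print("label",l.round(4),"noz",n1.round(4),"off",d.round(4))
if np.hypot(*d[:2])<.012: print(close_job())
E
```

```text
label [ 0.5357 -0.0269  0.236 ] noz [ 0.5461 -0.0315  0.29  ] off [-0.0043  0.0031 -0.054 ]
the job is handed in; nothing more can be done
None
```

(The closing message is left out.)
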